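# Sort the pantry clips, then hold one open astride the shelf card

### The arm

A 6-joint arm with a two-finger parallel gripper is mounted at the origin on the work surface. World frame = base frame: x ahead of the robot, y to its left, z up, the work surface at z = 0. Lengths are in m, angles in rad, forces in N, time in s.
With the tool pointing down it reaches from about 0.425 to 0.95 m from the base axis. Payload 3.5 kg.
Tool frame: the origin (TCP) lies at the very end of the fingers, on their centre line; the grasp point (between the pads) lies 19 mm behind it; z points along the fingers, y is the line along which they close (so a half turn about z gives the same grasp; the last joint's range is limited). The gripper opens to 85 mm and grips with 20 to 120 N. Pads are 22 mm wide; open, the fingers measure 114 mm over their backs; the gripper's body (76 mm by 85 mm) begins 54 mm behind the grasp point. The pads swing forward as they close: fully open they stand 13 mm farther back than shut.
Start: joints at [-1.338, 0.286, 1.577, -0, 1.279, -0.15], TCP at [0.252, -0.626, 0.231] pointing down, gripper open.
Joint ranges: [-2.77, 2.77], [-0.9, 2.22], [0.21, 2.48], [-1.53, 4.67], [0.24, 2.81], [-2.84, 2.84]. Speed limits (rad/s): [2.79, 2.79, 3.14, 3.14, 3.14, 3.14].

### API

Orientations are given as a unit quaternion [x, y, z, w].
In Python, from plant import ctrl, optics, sign_off gives the robot as it stands.
- The arm moves only by the shell command python3 -m creep 'ROWS' [FORCE]. ROWS is JSON, a list of rows, each an object of numbers: "x", "y", "z": the shift along the tool's x, y, z in mm; "rx", "ry", "rz": the turn, a rotation vector about the tool's x, y, z in degrees; "grip": the opening, from 0 (shut) to 1 (fully open). In form: [{"x": .., "y": .., "z": .., "rx": .., "ry": .., "rz": .., "grip": ..}, ...]. A call has exactly 10 rows; each row shifts and turns the commanded pose from where the row before left it, along the tool's axes as they then stand; what a row does not reach is not made up. A row lasts 1/12 s, in which the tool goes at most 41.7 mm and 7.16 degrees, less where a joint would pass 70% of its speed; a pose out of reach is approached as far as the arm can. A call with a gripper value outside its range is refused whole. The fingers move at their own pace and stop on an object; FORCE is the grip in N (left out, the last holds). Time passes only in rows, so rows that do not move let the fingers close, or fill a call up. It gives the time, the measured TCP pose, the force, the opening and the grip force at its end, in the units of the state.
- ctrl.get_state(): the state, without advancing time (a new reading comes with each control period).
- optics.read_camera(name): name is "scene" or "side" or "wrist"; returns a dict with "color" (480x640x3 uint8, blue, green, red), "K" (3x3 intrinsics, pixels), "D" ([k1, k2, p1, p2, k3] as OpenCV has them; the pictures are not rectified), "R" (3x3) and "t" (3): a world point X has camera coordinates R X + t. Camera axes: x right, y down, z forward; pixel columns grow to the right and rows downward; lengths in m; the calibration is good to about 2 mm. A picture is of the moment at which its call begins. There is no depth.
- sign_off(): hands the job in; it is judged then, once.
The state is a dict: "time": time; "qpos": joint angles; "dq": joint speeds; "joint_efforts": joint torques, N m; "eef_pos": TCP position; "tcp_rot": TCP orientation; "contact_force": force on the tool from outside, world axes, zero at the start; "wrist_torque": the same for the moment, N m; "opening": opening from 0.0 (shut) to 1.0 (fully open); "finger_force": force on a finger pad.
Only numpy, scipy, OpenCV 4.12 (cv2) and the standard library are available. Lean on these libraries where they do the work, as an engineer would, in place of code of your own. Each camera call takes 0.05 s, during which the arm holds its last target. There are 200 camera calls.

### The job

Put the red spring clip into the red tray and the yellow one into the yellow tray, and let go of them there. Then take the green clip by its handles, squeeze it wide open and bring it, lying level, around the upright free edge of the standing card, half-way up, in line with the card, with the edge centred about 15 mm inside the gaping jaws and the clip not touching it. Finish while holding it there, open and still, so that I can slip a tag in; do not shift the card or disturb the other things.

Things in the scene. Friction and masses are not known exactly. Their poses are not given: they have to be found in the camera images.
- clip_red_center (a point): Red plastic spring clip lying on its side, 24 mm high, 50 g. Point: on its pivot pin, half-way up. x runs to the jaw tips, 48 mm ahead; handles reach 50 mm behind; z is the pivot axis, up. Shut, the handles are a V, 57 mm over the outsides at their ends, 51 mm over 38 mm behind the pivot. Squeezed there (along y) the jaws open, from 3 N to 7 N at the stop (handles parallel, 26 mm over); 15 to 20 N holds it firm
- clip_yellow_center (a point): Yellow plastic spring clip lying on its side, 24 mm high, 50 g. Point: on its pivot pin, half-way up. x runs to the jaw tips, 48 mm ahead; handles reach 50 mm behind; z is the pivot axis, up. Shut, the handles are a V, 57 mm over the outsides at their ends, 51 mm over 38 mm behind the pivot. Squeezed there (along y) the jaws open, from 3 N to 7 N at the stop (handles parallel, 26 mm over); 15 to 20 N holds it firm
- clip_green_center (a point): Green plastic spring clip lying on its side, 24 mm high, 50 g. Point: on its pivot pin, half-way up. x runs to the jaw tips, 48 mm ahead; handles reach 50 mm behind; z is the pivot axis, up. Shut, the handles are a V, 57 mm over the outsides at their ends, 51 mm over 38 mm behind the pivot. Squeezed there (along y) the jaws open, from 3 N to 7 N at the stop (handles parallel, 26 mm over); 15 to 20 N holds it firm
- clip_green_left (a joint): angle of the green clip's left half: 0 jaws shut, 0.30 rad fully open (handles squeezed to the stop); both halves move alike. Let go, it springs shut. Fully open, the jaws gape 29 mm at the tips and 20 mm at 15 mm inside them
- clip_green_right (a joint): angle of the green clip's right half: 0 jaws shut, 0.30 rad fully open (handles squeezed to the stop); both halves move alike. Let go, it springs shut. Fully open, the jaws gape 29 mm at the tips and 20 mm at 15 mm inside them
- tray_red: red open tray, fixed to the table, 150 mm (x) by 140 mm (y), 35 mm high, walls and floor 4 to 5 mm; origin at the centre of its underside, z up
- tray_yellow: yellow open tray, fixed to the table, 150 mm (x) by 140 mm (y), 35 mm high, walls and floor 4 to 5 mm; origin at the centre of its underside, z up
- card_edge (a point): middle of the upright free edge of the shelf card, on the robot's side, 65 mm above the table. The card, a stiff white board 120 mm long, 3 mm thick, stands on edge from 20 to 110 mm up in a loose dark wooden foot (75 x 60 x 30 mm high, beginning 45 mm behind the edge), 0.5 kg in all. x runs level from this edge into the card, y across its thickness, z up
- jar_tomato: bystander: jar of tomatoes with black lid, 76 mm across, 115 mm tall; origin at the centre of its underside
- jar_peas: bystander: jar of peas with green lid, 72 mm across, 105 mm tall; origin at the centre of its underside
- jar_berry: bystander: small jar of dark red berries with brass-coloured lid, 64 mm across, 75 mm tall; origin at the centre of its underside
- lid_loose: bystander: loose green jar lid lying flat, 72 mm across, 12 mm high; origin at the centre of its underside
- spoon: bystander: metal spoon lying flat, 170 mm long
- card_pack: bystander: pack of blank cards lying flat, 110 x 75 x 18 mm; origin at the centre of its underside

How it is judged:
By the outcome, as a careful person would: the job done as asked, in the order asked, and still so for the second after the job is handed in, while the arm keeps its last pose, push and grip.
It also fails if it takes over 72 s, if anything falls off the work surface, if the arm or the gripper's body presses on something with over 40 N, if the wrist force passes 120 N, or if a joint passes its speed limit or range.

## Working session

There is one attempt and no reset: what is moved stays moved. The work goes in short steps, Python scripts to look and compute and a shell command to move; the robot and the scene stay as the last step left them, time stands still between calls to the robot, and variables do not carry over. Pictures are saved under pics/ and viewed, at most 10 in all, crops included, and the job is handed in when it is done.

```bash
ls; mkdir -p pics
python3 - <<'E'
from plant import ctrl, optics
import cv2,numpy as np
s=ctrl.get_state();print(s)
for n in("scene","side","wrist"):
    c=optics.read_camera(n);cv2.imwrite(f"pics/{n}0.png",c["color"]);np.savez(f"pics/{n}0.npz",**c)
    print(n,c["K"].tolist(),c["D"],(-c["R"].T@c["t"]),c["R"].round(3).tolist())
E
```

```text
pics
{'time': 0.0, 'qpos': array([-1.33799172e+00,  2.87198454e-01,  1.57816231e+00,  1.17014457e-05,
        1.27861558e+00, -1.50005998e-01]), 'dq': array([ 9.79699525e-05, -4.06649895e-04, -1.15717849e-03, -1.22359847e-03,
       -2.03917387e-03,  9.90895131e-04]), 'joint_efforts': array([ 5.20902649e-04, -4.05980873e+01, -2.92626214e+01, -1.62915644e-04,
        5.83244255e-03,  8.32297133e-06]), 'eef_pos': array([ 0.25200578, -0.62548793,  0.22993328]), 'tcp_rot': array([ 9.81737487e-01,  1.90236923e-01, -4.37314158e-05, -1.19105326e-03]), 'contact_force': array([ 0.52878393,  0.14068931, -0.07183113]), 'wrist_torque': array([ 0.01774746, -0.01169176,  0.01598376]), 'finger_force': 0.0, 'opening': 1.0043027466821124}
scene [[494.4353886577905, 0.0, 316.38414968265016], [0.0, 494.4353886577905, 230.98709709669134], [0.0, 0.0, 1.0]] [-0.03924986  0.          0.          0.          0.        ] [1.35246554 0.25097101 0.70023721] [[-0.312, 0.95, -0.001], [0.598, 0.196, -0.778], [-0.739, -0.243, -0.629]]
side [[528.9182972073303, 0.0, 325.4324176465858], [0.0, 528.9182972073303, 236.08249421152095], [0.0, 0.0, 1.0]] [-0.015097  0.        0.        0.        0.      ] [0.43262514 0.82094746 0.80101998] [[-0.973, -0.228, 0.019], [-0.168, 0.656, -0.736], [0.156, -0.72, -0.677]]
wrist [[367.92794786548416, 0.0, 327.05590043253045], [0.0, 367.92794786548416, 240.03065623366348], [0.0, 0.0, 1.0]] [-0.00208274  0.          0.          0.          0.        ] [ 0.31941056 -0.59879117  0.37426144] [[0.373, -0.928, -0.002], [-0.889, -0.358, 0.287], [-0.267, -0.105, -0.958]]
```

View pics/scene0.png

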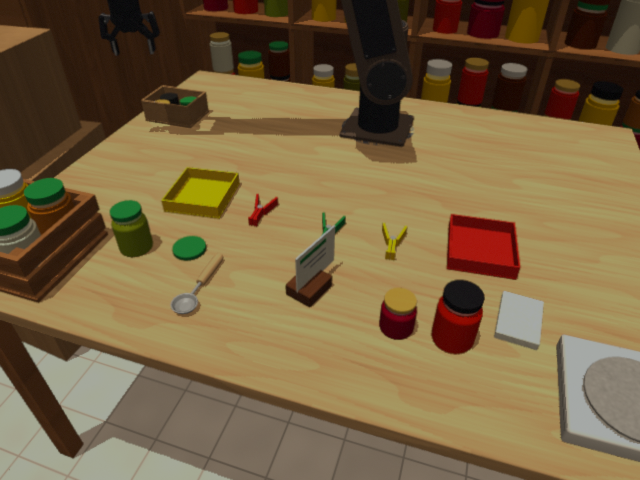

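View pics/side0.png

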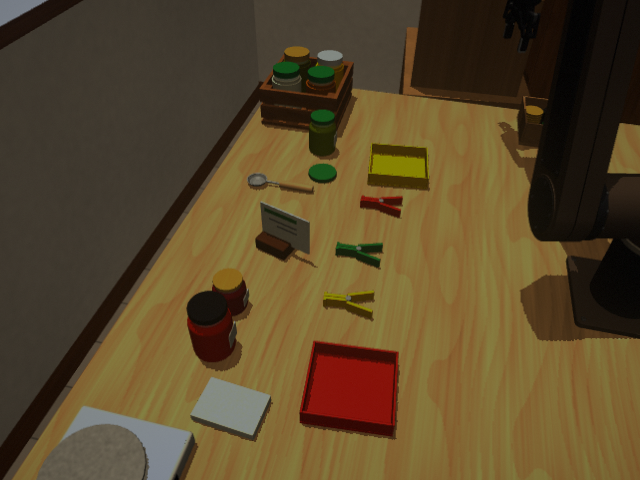

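The scene view shows red clip (263,209), green (333,225), yellow (394,242), red tray (483,246), yellow tray (202,192), card (316,260). The side view shows the same clips at (381,204), (359,251) and (350,301), with the handle Vs on the robot's side and the jaws away from it. The card's free edge is near (309,235).

```bash
cat > h.py <<'E'
import cv2,numpy as np
from scipy.spatial.transform import Rotation as Ro
HUE={'red':((0,6),(174,180)),'yellow':((24,34),),'green':((55,80),)}
def cam(n,save=None):
    from plant import optics
    c=optics.read_camera(n)
    if save: cv2.imwrite(f"pics/{save}.png",c["color"])
    return c
def mask(c,col,smin=150,vmin=60):
    h=cv2.cvtColor(c["color"],cv2.COLOR_BGR2HSV)
    m=sum(cv2.inRange(h,(a,smin,vmin),(b,255,255)) for a,b in HUE[col])
    return m
def rays(c,px):
    p=cv2.undistortPoints(np.float64(px).reshape(-1,1,2),c["K"],c["D"])[:,0]
    d=np.c_[p,np.ones(len(p))]@c["R"]
    return -c["R"].T@c["t"],d
def plane(c,px,z):
    o,d=rays(c,px); return o+d*((z-o[2])/d[:,2])[:,None]
def meet(c1,p1,c2,p2):
    o1,a=rays(c1,[p1]);o2,b=rays(c2,[p2]);a,b=a[0],b[0]
    s,t=np.linalg.lstsq(np.c_[a,-b],o2-o1,rcond=None)[0]
    return (o1+s*a+o2+t*b)/2,np.linalg.norm(o1+s*a-o2-t*b)
def blobs(m,amin=60):
    cs,_=cv2.findContours(m,cv2.RETR_EXTERNAL,cv2.CHAIN_APPROX_NONE)
    return sorted([k for k in cs if cv2.contourArea(k)>amin],key=cv2.contourArea,reverse=True)
E
python3 - <<'E'
from h import *
for n in("scene","side"):
    c=dict(np.load(f"pics/{n}0.npz"))
    for col in HUE:
        for k in blobs(mask(c,col,130,50)):
            w=plane(c,k[:,0],0.02)[:,:2]
            ctr=w.mean(0)
            if not(0.35<ctr[0]<1 and abs(ctr[1])<.6):continue
            (x,y),(a,b),an=cv2.minAreaRect((w*1000).astype(np.float32))
            M=cv2.moments(k);
            t=cv2.minEnclosingTriangle((w*1000).astype(np.float32).reshape(-1,1,2))[1]
            print(n,col,[int(M['m10']/M['m00']),int(M['m01']/M['m00'])],"rect",np.round([x,y,a,b,an]),"tri",None if t is None else t[:,0].round().tolist())
E
```

```text
scene red [482, 246] rect [485. 338. 188. 144.   5.] tri [[397.0, 252.0], [377.0, 520.0], [765.0, 295.0]]
scene red [454, 328] rect [731. 305.  79. 122.  85.] tri [[666.0, 254.0], [677.0, 386.0], [863.0, 285.0]]
scene red [395, 323] rect [752. 204.  79.  64.   3.] tri [[716.0, 152.0], [709.0, 261.0], [830.0, 205.0]]
scene red [260, 210] rect [ 516. -153.  120.   56.   13.] tri [[463.0, -194.0], [460.0, -127.0], [629.0, -155.0]]
scene yellow [200, 186] rect [ 473. -340.  161.  147.    7.] tri [[451.0, -555.0], [361.0, -278.0], [664.0, -246.0]]
scene yellow [126, 234] rect [ 688. -389.  154.   76.   46.] tri [[662.0, -471.0], [592.0, -403.0], [815.0, -311.0]]
scene yellow [392, 238] rect [518. 158. 102.  54.  18.] tri [[476.0, 117.0], [471.0, 176.0], [614.0, 160.0]]
scene green [188, 247] rect [ 688. -252.   69.   69.   59.] tri [[651.0, -189.0], [753.0, -250.0], [655.0, -309.0]]
scene green [124, 209] rect [ 616. -460.   72.   68.   51.] tri [[681.0, -441.0], [601.0, -523.0], [565.0, -412.0]]
side red [350, 388] rect [488. 338. 152. 159.   5.] tri [[594.0, 267.0], [304.0, 243.0], [511
[... 2384 characters left out ...]
 [419.0, -461.0], [413.0, -273.0]]
side yellow [327, 460] rect [496. 464.   5.  73.   1.] tri [[491.0, 500.0], [500.0, 502.0], [496.0, 408.0]]
side yellow [405, 198] rect [ 460. -173.   95.   14.   87.] tri [[466.0, -218.0], [445.0, -223.0], [463.0, -104.0]]
side yellow [254, 465] rect [599. 495.   5.  63.   0.] tri [[602.0, 526.0], [602.0, 437.0], [595.0, 525.0]]
side green [321, 171] rect [ 675. -242.   66.   64.   15.] tri [[632.0, -196.0], [740.0, -225.0], [656.0, -307.0]]
side green [322, 115] rect [ 739. -512.   67.   63.   15.] tri [[683.0, -494.0], [785.0, -467.0], [755.0, -581.0]]
side green [351, 248] rect [535.  17.  22.  98.  82.] tri [[566.0, -8.0], [477.0, 37.0], [600.0, 19.0]]
```

Run:
```python
import cv2
a=cv2.imread("pics/side0.png")[180:330,220:420];b=cv2.imread("pics/scene0.png")[180:310,220:430]
a=cv2.resize(a,(640,480),interpolation=2);cv2.imwrite("pics/side0c.png",a)
```

```text
(no output)
```

View pics/side0c.png

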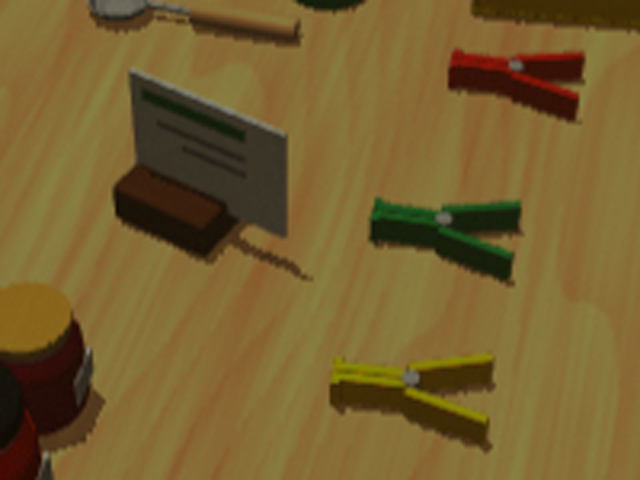

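The crop shows pivot pins at crop (516,66) red, (445,218) green and (411,378) yellow. Jaws point left and handles right, and the card's free edge runs (287,135) to (287,235). I'll convert these to world positions.

Run:
```python
from h import *
c=dict(np.load("pics/side0.npz"))
f=lambda p:np.array(p)/3.2+[220-.3,180-.3]
for n,p in dict(red=[(516,66),(450,54),(583,54),(578,98)],green=[(445,218),(375,205),(520,203),(513,258)],yellow=[(411,378),(335,366),(493,356),(488,422)]).items():
    w=plane(c,f(p),.024)[:,:2]*1000; h=w[2:].mean(0); d=w[0]-h
    print(n,w.round().tolist(),"ahead",np.linalg.norm(w[1]-w[0]).round(),"behind",np.linalg.norm(d).round(),"V",np.linalg.norm(w[2]-w[3]).round(),"yaw",np.degrees(np.arctan2(d[1],d[0])).round(1),np.degrees(np.arctan2(*(w[1]-w[0])[::-1])).round(1))
    u=d/np.linalg.norm(d);print("  grasp",(w[0]-38*u).round())
a=plane(c,f([(287,135)]),.11);b=plane(c,f([(287,235)]),.02);e=plane(c,f([(130,70)]),.11)
print("card",a,b,e,np.linalg.norm(e-a),np.degrees(np.arctan2(*(e-a)[0,[1,0]])))
from plant import ctrl
s=ctrl.get_state();print(Ro.from_quat(s["tcp_rot"]).as_matrix().round(3))
```

```text
red [[513.0, -159.0], [563.0, -161.0], [467.0, -186.0], [464.0, -134.0]] ahead 50.0 behind 48.0 V 52.0 yaw 0.9 -2.0
  grasp [ 475. -159.]
green [[534.0, 13.0], [582.0, 12.0], [488.0, -14.0], [485.0, 39.0]] ahead 48.0 behind 48.0 V 53.0 yaw 0.5 -0.9
  grasp [496.  12.]
yellow [[529.0, 155.0], [575.0, 157.0], [483.0, 125.0], [478.0, 177.0]] ahead 47.0 behind 48.0 V 52.0 yaw 4.3 2.3
  grasp [491. 152.]
card [[0.63189238 0.05332283 0.11      ]] [[0.63281191 0.05034291 0.02      ]] [[0.74627067 0.01664651 0.11      ]] 0.12011471739973546 -17.7788666776591
[[ 0.928  0.374 -0.   ]
 [ 0.374 -0.928  0.002]
 [ 0.    -0.002 -1.   ]]
```

```bash
python3 -m creep '[{"rz":5.6,"grip":1},{"rz":5.6,"grip":1},{"rz":5.6,"grip":1},{"rz":5.6,"grip":1},{"x":18,"y":-37,"grip":1},{"x":18,"y":-37,"grip":1},{"x":18,"y":-37,"grip":1},{"x":18,"y":-37,"grip":1},{"x":18,"y":-37,"grip":1},{"x":18,"y":-37,"grip":1}]' 20; python3 -m creep '[{"x":17,"y":-35,"z":12,"grip":1},{"x":17,"y":-35,"z":12,"grip":1},{"x":17,"y":-35,"z":12,"grip":1},{"x":17,"y":-35,"z":12,"grip":1},{"x":17,"y":-35,"z":12,"grip":1},{"x":17,"y":-35,"z":12,"grip":1},{"x":12,"y":-34,"z":12,"grip":1},{"z":12,"grip":1},{"z":12,"grip":1},{"grip":1}]'
```

```text
$[0]: bad value
$[0]: bad value
```

```bash
python3 -m creep '[{"x":0,"y":0,"z":0,"rx":0,"ry":0,"rz":5.6,"grip":1},{"x":0,"y":0,"z":0,"rx":0,"ry":0,"rz":5.6,"grip":1},{"x":0,"y":0,"z":0,"rx":0,"ry":0,"rz":5.6,"grip":1},{"x":0,"y":0,"z":0,"rx":0,"ry":0,"rz":5.6,"grip":1},{"x":18,"y":-37,"z":0,"rx":0,"ry":0,"rz":0,"grip":1},{"x":18,"y":-37,"z":0,"rx":0,"ry":0,"rz":0,"grip":1},{"x":18,"y":-37,"z":0,"rx":0,"ry":0,"rz":0,"grip":1},{"x":18,"y":-37,"z":0,"rx":0,"ry":0,"rz":0,"grip":1},{"x":18,"y":-37,"z":0,"rx":0,"ry":0,"rz":0,"grip":1},{"x":18,"y":-37,"z":0,"rx":0,"ry":0,"rz":0,"grip":1}]' 20
```

```text
time: 0.98
eef_pos: [0.3623, -0.403, 0.2309]
tcp_rot: [1.0, -0.004, -0.0, -0.0]
contact_force: [1.3, -0.2, 0.7]
opening: 1.002
finger_force: 0.0
```

```bash
python3 -m creep '[{"x":16,"y":-35,"z":12,"rx":0,"ry":0,"rz":0,"grip":1},{"x":16,"y":-35,"z":12,"rx":0,"ry":0,"rz":0,"grip":1},{"x":16,"y":-35,"z":12,"rx":0,"ry":0,"rz":0,"grip":1},{"x":16,"y":-35,"z":12,"rx":0,"ry":0,"rz":0,"grip":1},{"x":16,"y":-35,"z":12,"rx":0,"ry":0,"rz":0,"grip":1},{"x":16,"y":-35,"z":12,"rx":0,"ry":0,"rz":0,"grip":1},{"x":16,"y":-35,"z":12,"rx":0,"ry":0,"rz":0,"grip":1},{"x":0,"y":0,"z":12,"rx":0,"ry":0,"rz":0,"grip":1},{"x":0,"y":0,"z":12,"rx":0,"ry":0,"rz":0,"grip":1},{"x":0,"y":0,"z":8,"rx":0,"ry":0,"rz":0,"grip":1}]'
python3 - <<'E'
from h import *
from plant import ctrl
s=ctrl.get_state();print(s["eef_pos"],s["time"])
c=cam("wrist","w1");np.savez("pics/w1.npz",**c)
E
```

```text
time: 1.82
eef_pos: [0.4753, -0.1607, 0.1138]
tcp_rot: [1.0, -0.004, -0.001, -0.0]
contact_force: [-0.4, -0.5, -0.9]
opening: 1.001
finger_force: 0.0
[ 0.47529256 -0.16067849  0.11375598] 1.8167
```

View pics/w1.png

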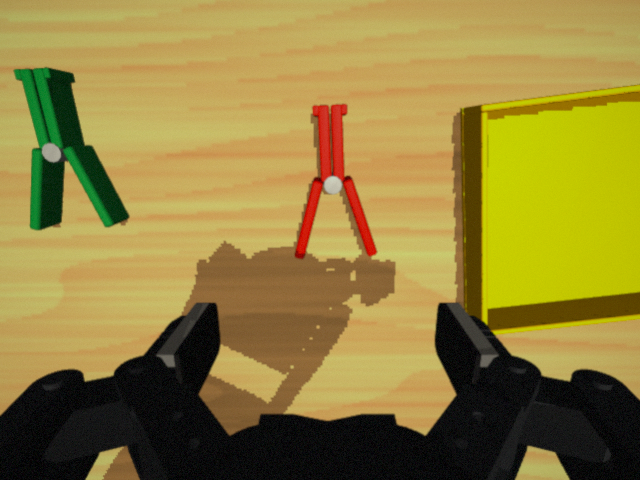

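The wrist view shows the red pin at (333,185), jaw end at (330,108) and handle ends at (299,255) and (373,252). Both fingers are clear of the yellow tray.

```bash
cat >> h.py <<'E'
def clip(c,pin,jaw,h1,h2,z=.024):
    from plant import ctrl
    s=ctrl.get_state();T=Ro.from_quat(s["tcp_rot"]).as_matrix()
    w=plane(c,[pin,jaw,h1,h2],z)[:,:2]*1000;u=w[1]-w[2:].mean(0);u/=np.linalg.norm(u);g=w[0]-38*u
    yaw=np.degrees(np.arctan2(u[1],u[0]));ty=np.degrees(np.arctan2(T[1,0],T[0,0]))
    print("pin",w[0].round(1),"len",np.linalg.norm(w[1]-w[2:].mean(0)).round(),"V",np.linalg.norm(w[2]-w[3]).round(),"yaw",yaw.round(2),"tool yaw",ty.round(2),"grasp",g.round(1))
    print("tool shift at present axes",((np.r_[g,0]-s["eef_pos"]*1000)@T).round(1),"tcp z",s["eef_pos"][2])
E
python3 - <<'E'
from h import *
c=dict(np.load("pics/w1.npz"));clip(c,(333,185),(330,108),(299,255),(373,252))
E
```

```text
pin [ 514.2 -164.9] len 92.0 V 50.0 yaw 2.15 tool yaw -0.51 grasp [ 476.2 -166.3]
tool shift at present axes [  2.4   5.7 112.4] tcp z 0.1123706321051975
```

```bash
python3 -m creep '[{"x":2,"y":4,"z":15,"rx":0,"ry":0,"rz":-2,"grip":1},{"x":0,"y":0,"z":22,"rx":0,"ry":0,"rz":0,"grip":1},{"x":0,"y":0,"z":22,"rx":0,"ry":0,"rz":0,"grip":1},{"x":0,"y":0,"z":22,"rx":0,"ry":0,"rz":0,"grip":1},{"x":0,"y":0,"z":15,"rx":0,"ry":0,"rz":0,"grip":1},{"x":0,"y":0,"z":7,"rx":0,"ry":0,"rz":0,"grip":1},{"x":0,"y":0,"z":4,"rx":0,"ry":0,"rz":0,"grip":0.7},{"x":0,"y":0,"z":0,"rx":0,"ry":0,"rz":0,"grip":0},{"x":0,"y":0,"z":0,"rx":0,"ry":0,"rz":0,"grip":0},{"x":0,"y":0,"z":0,"rx":0,"ry":0,"rz":0,"grip":0}]' 20; python3 -m creep '[{"x":0,"y":0,"z":0,"rx":0,"ry":0,"rz":0,"grip":0},{"x":0,"y":0,"z":0,"rx":0,"ry":0,"rz":0,"grip":0},{"x":0,"y":0,"z":0,"rx":0,"ry":0,"rz":0,"grip":0},{"x":0,"y":0,"z":0,"rx":0,"ry":0,"rz":0,"grip":0},{"x":0,"y":0,"z":0,"rx":0,"ry":0,"rz":0,"grip":0},{"x":0,"y":0,"z":0,"rx":0,"ry":0,"rz":0,"grip":0},{"x":0,"y":0,"z":0,"rx":0,"ry":0,"rz":0,"grip":0},{"x":0,"y":0,"z":0,"rx":0,"ry":0,"rz":0,"grip":0},{"x":0,"y":0,"z":-10,"rx":0,"ry":0,"rz":0,"grip":0},{"x":0,"y":0,"z":-25,"rx":0,"ry":0,"rz":0,"grip":0}]'
```

```text
time: 2.7
eef_pos: [0.4787, -0.166, 0.0102]
tcp_rot: [1.0, 0.013, 0.001, 0.001]
contact_force: [-1.7, -0.1, 7.5]
opening: 0.45
finger_force: 6.3
time: 3.53
eef_pos: [0.476, -0.1638, 0.042]
tcp_rot: [1.0, 0.013, -0.002, -0.001]
contact_force: [-1.8, 0.0, -0.0]
opening: 0.289
finger_force: 20.3
```

```bash
python3 -m creep '[{"x":0,"y":0,"z":-35,"rx":0,"ry":0,"rz":0,"grip":0},{"x":0,"y":-30,"z":-20,"rx":0,"ry":0,"rz":0,"grip":0},{"x":-3,"y":-40,"z":-8,"rx":0,"ry":0,"rz":0,"grip":0},{"x":-3,"y":-40,"z":-8,"rx":0,"ry":0,"rz":0,"grip":0},{"x":-3,"y":-40,"z":-8,"rx":0,"ry":0,"rz":0,"grip":0},{"x":-3,"y":-40,"z":0,"rx":0,"ry":0,"rz":0,"grip":0},{"x":-3,"y":-40,"z":0,"rx":0,"ry":0,"rz":0,"grip":0},{"x":-3,"y":-40,"z":0,"rx":0,"ry":0,"rz":0,"grip":0},{"x":-3,"y":-40,"z":0,"rx":0,"ry":0,"rz":0,"grip":0},{"x":-3,"y":-40,"z":0,"rx":0,"ry":0,"rz":0,"grip":0}]'; python3 -m creep '[{"x":0,"y":-40,"z":0,"rx":0,"ry":0,"rz":0,"grip":0},{"x":0,"y":-40,"z":0,"rx":0,"ry":0,"rz":0,"grip":0},{"x":0,"y":-40,"z":0,"rx":0,"ry":0,"rz":0,"grip":0},{"x":0,"y":-30,"z":10,"rx":0,"ry":0,"rz":0,"grip":0},{"x":0,"y":0,"z":10,"rx":0,"ry":0,"rz":0,"grip":0},{"x":0,"y":0,"z":0,"rx":0,"ry":0,"rz":0,"grip":0},{"x":0,"y":0,"z":0,"rx":0,"ry":0,"rz":0,"grip":0},{"x":0,"y":0,"z":0,"rx":0,"ry":0,"rz":0,"grip":0},{"x":0,"y":0,"z":0,"rx":0,"ry":0,"rz":0,"grip":0},{"x":0,"y":0,"z":0,"rx":0,"ry":0,"rz":0,"grip":0}]'
python3 - <<'E'
from h import *
c=cam("wrist","w2");np.savez("pics/w2.npz",**c)
E
```

```text
time: 4.37
eef_pos: [0.4445, 0.1864, 0.124]
tcp_rot: [1.0, 0.013, 0.002, -0.0]
contact_force: [0.3, 0.6, -0.6]
opening: 0.288
finger_force: 20.3
time: 5.2
eef_pos: [0.4412, 0.3334, 0.1032]
tcp_rot: [1.0, 0.012, 0.001, -0.0]
contact_force: [-0.6, 0.1, -0.3]
opening: 0.283
finger_force: 20.3
```

View pics/w2.png

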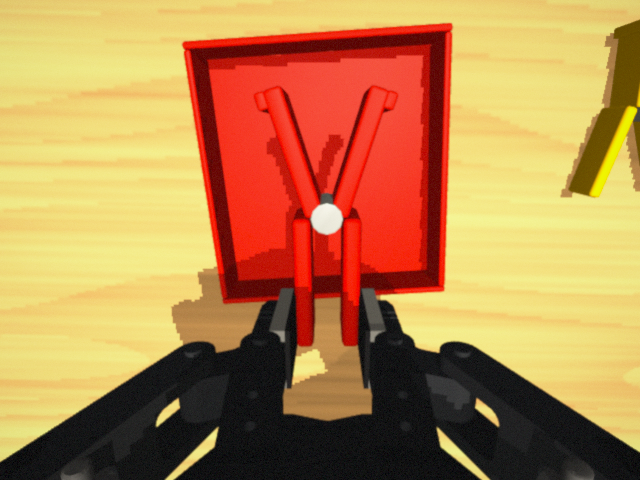

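The red clip is held, jaws open, pin at (326,218). The tray rim corners are at (187,44), (450,27), (442,291) and (226,300).

```bash
cat >> h.py <<'E'
def tray(c,px):
    from plant import ctrl
    s=ctrl.get_state();T=Ro.from_quat(s["tcp_rot"]).as_matrix()
    w=plane(c,px,.035)[:,:2]*1000;m=w.mean(0);e=np.roll(w,-1,0)-w
    L=np.linalg.norm(e,axis=1);i=np.argmax(e[:,0]);u=e[i]/L[i]
    ty=np.degrees(np.arctan2(T[1,0],T[0,0]))
    print("corners",w.round().tolist(),"sides",L.round(),"centre",m.round(1),"yaw",np.degrees(np.arctan2(u[1],u[0])).round(1),"tool",ty.round(1),"shift",((np.r_[m-37*u,0]-s["eef_pos"]*1000)@T).round(1),s["eef_pos"])
E
python3 - <<'E'
from h import *
c=dict(np.load("pics/w2.npz"));tray(c,[(187,44),(450,27),(442,291),(226,300)])
w=plane(c,[(326,218)],.102+.018);print("pin",w)
E
```

```text
corners [[555.0, 409.0], [566.0, 273.0], [419.0, 260.0], [409.0, 396.0]] sides [136. 148. 136. 146.] centre [487.2 334.7] yaw 4.9 tool 1.4 shift [  9.1   2.2 103.1] [0.44116485 0.33349155 0.10306342]
pin [[0.4838257  0.33464588 0.12      ]]
```

```bash
python3 -m creep '[{"x":9,"y":2,"z":10,"rx":0,"ry":0,"rz":-3.5,"grip":0},{"x":0,"y":0,"z":20,"rx":0,"ry":0,"rz":0,"grip":0},{"x":0,"y":0,"z":20,"rx":0,"ry":0,"rz":0,"grip":0},{"x":0,"y":0,"z":18,"rx":0,"ry":0,"rz":0,"grip":0},{"x":0,"y":0,"z":10,"rx":0,"ry":0,"rz":0,"grip":0},{"x":0,"y":0,"z":5,"rx":0,"ry":0,"rz":0,"grip":0},{"x":0,"y":0,"z":3,"rx":0,"ry":0,"rz":0,"grip":0},{"x":0,"y":0,"z":0,"rx":0,"ry":0,"rz":0,"grip":0},{"x":0,"y":0,"z":0,"rx":0,"ry":0,"rz":0,"grip":0},{"x":0,"y":0,"z":0,"rx":0,"ry":0,"rz":0,"grip":0}]'; python3 -m creep '[{"x":0,"y":0,"z":0,"rx":0,"ry":0,"rz":0,"grip":0.4},{"x":0,"y":0,"z":0,"rx":0,"ry":0,"rz":0,"grip":0.5},{"x":0,"y":0,"z":0,"rx":0,"ry":0,"rz":0,"grip":0.6},{"x":0,"y":0,"z":0,"rx":0,"ry":0,"rz":0,"grip":0.7},{"x":0,"y":0,"z":0,"rx":0,"ry":0,"rz":0,"grip":0.8},{"x":0,"y":0,"z":0,"rx":0,"ry":0,"rz":0,"grip":0.8},{"x":0,"y":0,"z":0,"rx":0,"ry":0,"rz":0,"grip":0.8},{"x":0,"y":0,"z":-10,"rx":0,"ry":0,"rz":0,"grip":0.8},{"x":0,"y":0,"z":-30,"rx":0,"ry":0,"rz":0,"grip":0.8},{"x":0,"y":0,"z":-40,"rx":0,"ry":0,"rz":0,"grip":0.8}]'
```

```text
time: 6.08
eef_pos: [0.4505, 0.3329, 0.0175]
tcp_rot: [0.999, 0.044, 0.001, -0.0]
contact_force: [-0.8, -0.1, -0.5]
opening: 0.284
finger_force: 20.3
time: 6.92
eef_pos: [0.4469, 0.3311, 0.0941]
tcp_rot: [0.999, 0.044, -0.004, 0.002]
contact_force: [0.4, 0.7, -0.2]
opening: 0.801
finger_force: 0.0
```

```bash
python3 -m creep '[{"x":0,"y":10,"z":-15,"rx":0,"ry":0,"rz":0,"grip":1},{"x":5,"y":35,"z":-5,"rx":0,"ry":0,"rz":0,"grip":1},{"x":5,"y":35,"z":0,"rx":0,"ry":0,"rz":0,"grip":1},{"x":5,"y":35,"z":0,"rx":0,"ry":0,"rz":0,"grip":1},{"x":5,"y":35,"z":0,"rx":0,"ry":0,"rz":0,"grip":1},{"x":5,"y":33,"z":0,"rx":0,"ry":0,"rz":0,"grip":1},{"x":0,"y":0,"z":0,"rx":0,"ry":0,"rz":0,"grip":1},{"x":0,"y":0,"z":0,"rx":0,"ry":0,"rz":0,"grip":1},{"x":0,"y":0,"z":0,"rx":0,"ry":0,"rz":0,"grip":1},{"x":0,"y":0,"z":0,"rx":0,"ry":0,"rz":0,"grip":1}]'
python3 - <<'E'
from h import *
c=cam("wrist","w3");np.savez("pics/w3.npz",**c)
E
```

```text
time: 7.75
eef_pos: [0.4904, 0.1532, 0.1166]
tcp_rot: [0.999, 0.044, 0.0, -0.0]
contact_force: [0.2, 0.6, -0.1]
opening: 1.0
finger_force: 0.0
```

View pics/w3.png

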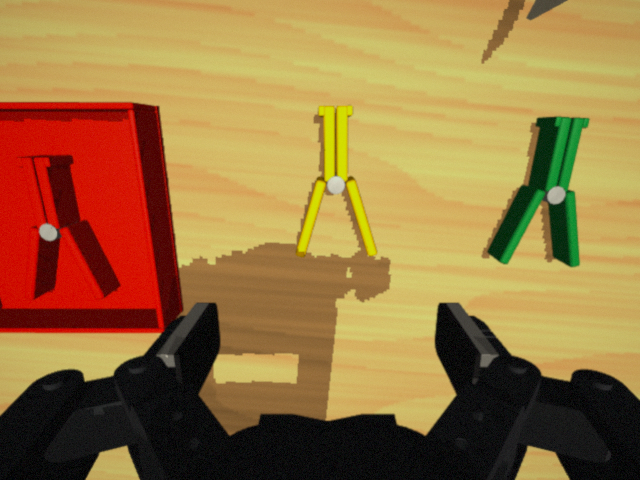

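Red lies shut inside its tray. The yellow pin is at (336,185), jaw end (336,108), handle ends (302,253) and (372,253).

Run:
```python
from h import *
c=dict(np.load("pics/w3.npz"));clip(c,(336,185),(336,108),(302,253),(372,253))
```

```text
pin [529.4 150.7] len 93.0 V 48.0 yaw 5.87 tool yaw 5.12 grasp [491.6 146.8]
tool shift at present axes [  0.8   6.7 116.4] tcp z 0.1164508070765481
```

```bash
python3 -m creep '[{"x":1,"y":6,"z":17,"rx":0,"ry":0,"rz":-0.5,"grip":1},{"x":0,"y":0,"z":22,"rx":0,"ry":0,"rz":0,"grip":1},{"x":0,"y":0,"z":22,"rx":0,"ry":0,"rz":0,"grip":1},{"x":0,"y":0,"z":22,"rx":0,"ry":0,"rz":0,"grip":1},{"x":0,"y":0,"z":15,"rx":0,"ry":0,"rz":0,"grip":1},{"x":0,"y":0,"z":8,"rx":0,"ry":0,"rz":0,"grip":1},{"x":0,"y":0,"z":4,"rx":0,"ry":0,"rz":0,"grip":0.7},{"x":0,"y":0,"z":0,"rx":0,"ry":0,"rz":0,"grip":0},{"x":0,"y":0,"z":0,"rx":0,"ry":0,"rz":0,"grip":0},{"x":0,"y":0,"z":0,"rx":0,"ry":0,"rz":0,"grip":0}]' 20; python3 -m creep '[{"x":0,"y":0,"z":0,"rx":0,"ry":0,"rz":0,"grip":0},{"x":0,"y":0,"z":0,"rx":0,"ry":0,"rz":0,"grip":0},{"x":0,"y":0,"z":0,"rx":0,"ry":0,"rz":0,"grip":0},{"x":0,"y":0,"z":0,"rx":0,"ry":0,"rz":0,"grip":0},{"x":0,"y":0,"z":0,"rx":0,"ry":0,"rz":0,"grip":0},{"x":0,"y":0,"z":0,"rx":0,"ry":0,"rz":0,"grip":0},{"x":0,"y":0,"z":-10,"rx":0,"ry":0,"rz":0,"grip":0},{"x":0,"y":0,"z":-30,"rx":0,"ry":0,"rz":0,"grip":0},{"x":0,"y":0,"z":-40,"rx":0,"ry":0,"rz":0,"grip":0},{"x":0,"y":0,"z":-40,"rx":0,"ry":0,"rz":0,"grip":0}]'
```

```text
time: 8.63
eef_pos: [0.4928, 0.1468, 0.0081]
tcp_rot: [0.999, 0.049, 0.0, 0.0]
contact_force: [-3.0, 0.0, 10.9]
opening: 0.454
finger_force: 7.2
time: 9.47
eef_pos: [0.4913, 0.1464, 0.128]
tcp_rot: [0.999, 0.048, -0.001, 0.0]
contact_force: [1.5, 0.6, 0.2]
opening: 0.285
finger_force: 20.6
```

```bash
python3 -m creep '[{"x":-4,"y":40,"z":0,"rx":0,"ry":0,"rz":0,"grip":0},{"x":-8,"y":40,"z":0,"rx":0,"ry":0,"rz":0,"grip":0},{"x":-8,"y":40,"z":0,"rx":0,"ry":0,"rz":0,"grip":0},{"x":-8,"y":40,"z":0,"rx":0,"ry":0,"rz":0,"grip":0},{"x":-8,"y":40,"z":0,"rx":0,"ry":0,"rz":0,"grip":0},{"x":-8,"y":40,"z":0,"rx":0,"ry":0,"rz":0,"grip":0},{"x":-8,"y":40,"z":0,"rx":0,"ry":0,"rz":0,"grip":0},{"x":-8,"y":40,"z":0,"rx":0,"ry":0,"rz":0,"grip":0},{"x":-8,"y":40,"z":0,"rx":0,"ry":0,"rz":0,"grip":0},{"x":-8,"y":40,"z":0,"rx":0,"ry":0,"rz":0,"grip":0}]'; python3 -m creep '[{"x":-8,"y":40,"z":0,"rx":0,"ry":0,"rz":0,"grip":0},{"x":-6,"y":40,"z":0,"rx":0,"ry":0,"rz":0,"grip":0},{"x":0,"y":4,"z":10,"rx":0,"ry":0,"rz":0,"grip":0},{"x":0,"y":0,"z":10,"rx":0,"ry":0,"rz":0,"grip":0},{"x":0,"y":0,"z":0,"rx":0,"ry":0,"rz":0,"grip":0},{"x":0,"y":0,"z":0,"rx":0,"ry":0,"rz":0,"grip":0},{"x":0,"y":0,"z":0,"rx":0,"ry":0,"rz":0,"grip":0},{"x":0,"y":0,"z":0,"rx":0,"ry":0,"rz":0,"grip":0},{"x":0,"y":0,"z":0,"rx":0,"ry":0,"rz":0,"grip":0},{"x":0,"y":0,"z":0,"rx":0,"ry":0,"rz":0,"grip":0}]'
python3 - <<'E'
from h import *
c=cam("wrist","w4");np.savez("pics/w4.npz",**c)
E
```

```text
time: 10.3
eef_pos: [0.4547, -0.2613, 0.128]
tcp_rot: [0.999, 0.048, 0.001, 0.001]
contact_force: [1.1, 0.6, -0.5]
opening: 0.288
finger_force: 20.7
time: 11.13
eef_pos: [0.4496, -0.3434, 0.1069]
tcp_rot: [0.999, 0.049, 0.0, 0.0]
contact_force: [0.9, 0.9, -0.7]
opening: 0.289
finger_force: 20.6
```

View pics/w4.png

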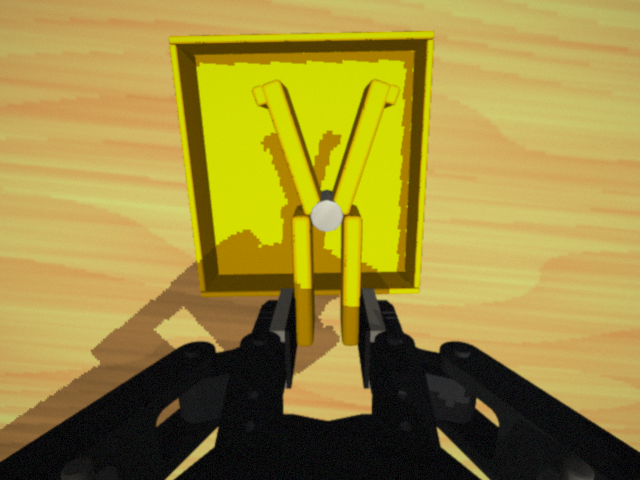

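Yellow is held, pin at (326,214). The yellow tray rim corners are (171,38), (433,34), (420,292) and (202,294).

Run:
```python
from h import *
c=dict(np.load("pics/w4.npz"));tray(c,[(171,38),(433,34),(420,292),(202,294)])
```

```text
corners [[560.0, -250.0], [575.0, -387.0], [429.0, -405.0], [414.0, -267.0]] sides [138. 148. 140. 147.] centre [ 494.6 -327.4] yaw 6.4 tool 5.6 shift [  9.4 -11.2 106.7] [ 0.44949282 -0.34354669  0.10673008]
```

```bash
python3 -m creep '[{"x":9,"y":-11,"z":10,"rx":0,"ry":0,"rz":-0.8,"grip":0},{"x":0,"y":0,"z":20,"rx":0,"ry":0,"rz":0,"grip":0},{"x":0,"y":0,"z":20,"rx":0,"ry":0,"rz":0,"grip":0},{"x":0,"y":0,"z":20,"rx":0,"ry":0,"rz":0,"grip":0},{"x":0,"y":0,"z":12,"rx":0,"ry":0,"rz":0,"grip":0},{"x":0,"y":0,"z":5,"rx":0,"ry":0,"rz":0,"grip":0},{"x":0,"y":0,"z":3,"rx":0,"ry":0,"rz":0,"grip":0},{"x":0,"y":0,"z":0,"rx":0,"ry":0,"rz":0,"grip":0},{"x":0,"y":0,"z":0,"rx":0,"ry":0,"rz":0,"grip":0},{"x":0,"y":0,"z":0,"rx":0,"ry":0,"rz":0,"grip":0}]'; python3 -m creep '[{"x":0,"y":0,"z":0,"rx":0,"ry":0,"rz":0,"grip":0.4},{"x":0,"y":0,"z":0,"rx":0,"ry":0,"rz":0,"grip":0.5},{"x":0,"y":0,"z":0,"rx":0,"ry":0,"rz":0,"grip":0.6},{"x":0,"y":0,"z":0,"rx":0,"ry":0,"rz":0,"grip":0.7},{"x":0,"y":0,"z":0,"rx":0,"ry":0,"rz":0,"grip":0.8},{"x":0,"y":0,"z":0,"rx":0,"ry":0,"rz":0,"grip":0.8},{"x":0,"y":0,"z":0,"rx":0,"ry":0,"rz":0,"grip":0.8},{"x":0,"y":0,"z":-10,"rx":0,"ry":0,"rz":0,"grip":0.8},{"x":0,"y":0,"z":-30,"rx":0,"ry":0,"rz":0,"grip":0.8},{"x":0,"y":0,"z":-40,"rx":0,"ry":0,"rz":0,"grip":0.8}]'
```

```text
time: 12.02
eef_pos: [0.4578, -0.3329, 0.0176]
tcp_rot: [0.998, 0.055, 0.001, 0.001]
contact_force: [-0.1, -0.4, -1.0]
opening: 0.285
finger_force: 20.7
time: 12.85
eef_pos: [0.4549, -0.33, 0.0941]
tcp_rot: [0.998, 0.055, -0.003, -0.003]
contact_force: [0.7, 0.2, -0.4]
opening: 0.799
finger_force: 0.0
```

```bash
python3 -m creep '[{"x":0,"y":-10,"z":-15,"rx":0,"ry":0,"rz":0,"grip":1},{"x":8,"y":-36,"z":-5,"rx":0,"ry":0,"rz":0,"grip":1},{"x":8,"y":-36,"z":0,"rx":0,"ry":0,"rz":0,"grip":1},{"x":8,"y":-36,"z":0,"rx":0,"ry":0,"rz":0,"grip":1},{"x":8,"y":-36,"z":0,"rx":0,"ry":0,"rz":0,"grip":1},{"x":9,"y":-36,"z":0,"rx":0,"ry":0,"rz":0,"grip":1},{"x":9,"y":-36,"z":0,"rx":0,"ry":0,"rz":0,"grip":1},{"x":9,"y":-36,"z":0,"rx":0,"ry":0,"rz":0,"grip":1},{"x":8,"y":-36,"z":0,"rx":0,"ry":0,"rz":0,"grip":1},{"x":8,"y":-36,"z":0,"rx":0,"ry":0,"rz":0,"grip":1}]';python3 -m creep '[{"x":0,"y":0,"z":0,"rx":0,"ry":0,"rz":3,"grip":1},{"x":0,"y":0,"z":0,"rx":0,"ry":0,"rz":3,"grip":1},{"x":0,"y":0,"z":0,"rx":0,"ry":0,"rz":0,"grip":1},{"x":0,"y":0,"z":0,"rx":0,"ry":0,"rz":0,"grip":1},{"x":0,"y":0,"z":0,"rx":0,"ry":0,"rz":0,"grip":1},{"x":0,"y":0,"z":0,"rx":0,"ry":0,"rz":0,"grip":1},{"x":0,"y":0,"z":0,"rx":0,"ry":0,"rz":0,"grip":1},{"x":0,"y":0,"z":0,"rx":0,"ry":0,"rz":0,"grip":1},{"x":0,"y":0,"z":0,"rx":0,"ry":0,"rz":0,"grip":1},{"x":0,"y":0,"z":0,"rx":0,"ry":0,"rz":0,"grip":1}]'
python3 - <<'E'
from h import *
c=cam("wrist","w5");np.savez("pics/w5.npz",**c)
E
```

```text
time: 13.68
eef_pos: [0.4949, 0.0099, 0.1174]
tcp_rot: [0.998, 0.055, 0.001, 0.0]
contact_force: [0.4, -0.6, -0.7]
opening: 1.001
finger_force: 0.0
time: 14.52
eef_pos: [0.4947, 0.0079, 0.1163]
tcp_rot: [1.0, 0.003, -0.0, -0.0]
contact_force: [0.6, 0.5, -0.0]
opening: 0.996
finger_force: 0.0
```

View pics/w5.png

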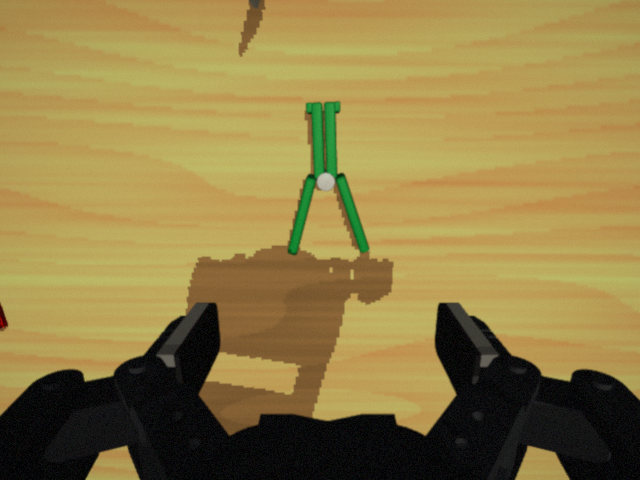

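Green pin is at (326,181), jaw end (323,104), handle ends (293,252) and (365,250). The card edge is just visible at the top, (257,0).

Run:
```python
from h import *
c=dict(np.load("pics/w5.npz"));clip(c,(326,181),(323,104),(293,252),(365,250))
```

```text
pin [536.    8.6] len 94.0 V 49.0 yaw 2.57 tool yaw 0.32 grasp [498.1   6.9]
tool shift at present axes [  3.3   1.1 116.3] tcp z 0.11630593922356991
```

```bash
python3 -m creep '[{"x":3,"y":1,"z":17,"rx":0,"ry":0,"rz":-2.2,"grip":1},{"x":0,"y":0,"z":22,"rx":0,"ry":0,"rz":0,"grip":1},{"x":0,"y":0,"z":22,"rx":0,"ry":0,"rz":0,"grip":1},{"x":0,"y":0,"z":22,"rx":0,"ry":0,"rz":0,"grip":1},{"x":0,"y":0,"z":15,"rx":0,"ry":0,"rz":0,"grip":1},{"x":0,"y":0,"z":8,"rx":0,"ry":0,"rz":0,"grip":1},{"x":0,"y":0,"z":4,"rx":0,"ry":0,"rz":0,"grip":0.7},{"x":0,"y":0,"z":0,"rx":0,"ry":0,"rz":0,"grip":0},{"x":0,"y":0,"z":0,"rx":0,"ry":0,"rz":0,"grip":0},{"x":0,"y":0,"z":0,"rx":0,"ry":0,"rz":0,"grip":0}]' 20; python3 -m creep '[{"x":0,"y":0,"z":0,"rx":0,"ry":0,"rz":0,"grip":0},{"x":0,"y":0,"z":0,"rx":0,"ry":0,"rz":0,"grip":0},{"x":0,"y":0,"z":0,"rx":0,"ry":0,"rz":0,"grip":0},{"x":0,"y":0,"z":0,"rx":0,"ry":0,"rz":0,"grip":0},{"x":0,"y":0,"z":0,"rx":0,"ry":0,"rz":0,"grip":0},{"x":0,"y":0,"z":0,"rx":0,"ry":0,"rz":0,"grip":0},{"x":0,"y":0,"z":0,"rx":0,"ry":0,"rz":0,"grip":0},{"x":0,"y":0,"z":0,"rx":0,"ry":0,"rz":0,"grip":0},{"x":0,"y":0,"z":0,"rx":0,"ry":0,"rz":0,"grip":0},{"x":0,"y":0,"z":0,"rx":0,"ry":0,"rz":0,"grip":0}]'
```

```text
time: 15.4
eef_pos: [0.4986, 0.0069, 0.0081]
tcp_rot: [1.0, 0.022, 0.0, 0.0]
contact_force: [-3.7, 0.1, 10.0]
opening: 0.453
finger_force: 7.1
time: 16.23
eef_pos: [0.4992, 0.0069, 0.0089]
tcp_rot: [1.0, 0.022, 0.001, 0.0]
contact_force: [-2.9, -0.3, 7.1]
opening: 0.287
finger_force: 20.2
```

```bash
python3 -m creep '[{"x":0,"y":0,"z":-8,"rx":0,"ry":0,"rz":0,"grip":0},{"x":0,"y":0,"z":-20,"rx":0,"ry":0,"rz":0,"grip":0},{"x":0,"y":0,"z":-25,"rx":0,"ry":0,"rz":0,"grip":0},{"x":0,"y":0,"z":0,"rx":0,"ry":0,"rz":5,"grip":0},{"x":0,"y":0,"z":0,"rx":0,"ry":0,"rz":5,"grip":0},{"x":0,"y":0,"z":0,"rx":0,"ry":0,"rz":5,"grip":0},{"x":0,"y":0,"z":0,"rx":0,"ry":0,"rz":5.3,"grip":0},{"x":-2,"y":-20,"z":0,"rx":0,"ry":0,"rz":0,"grip":0},{"x":-2,"y":-20,"z":0,"rx":0,"ry":0,"rz":0,"grip":0},{"x":-2,"y":-20,"z":0,"rx":0,"ry":0,"rz":0,"grip":0}]'; python3 -m creep '[{"x":-2,"y":-20,"z":0,"rx":0,"ry":0,"rz":0,"grip":0},{"x":0,"y":-4,"z":0,"rx":0,"ry":0,"rz":0,"grip":0},{"x":0,"y":0,"z":0,"rx":0,"ry":0,"rz":0,"grip":0},{"x":0,"y":0,"z":0,"rx":0,"ry":0,"rz":0,"grip":0},{"x":0,"y":0,"z":0,"rx":0,"ry":0,"rz":0,"grip":0},{"x":0,"y":0,"z":0,"rx":0,"ry":0,"rz":0,"grip":0},{"x":0,"y":0,"z":0,"rx":0,"ry":0,"rz":0,"grip":0},{"x":0,"y":0,"z":0,"rx":0,"ry":0,"rz":0,"grip":0},{"x":0,"y":0,"z":0,"rx":0,"ry":0,"rz":0,"grip":0},{"x":0,"y":0,"z":0,"rx":0,"ry":0,"rz":0,"grip":0}]'
python3 - <<'E'
from h import *
for n in("wrist","scene","side"):
    c=cam(n,n+"6");np.savez(f"pics/{n}6.npz",**c)
E
```

```text
time: 17.07
eef_pos: [0.5112, 0.0665, 0.0608]
tcp_rot: [0.988, -0.155, 0.001, -0.0]
contact_force: [0.3, 0.1, -0.8]
opening: 0.287
finger_force: 19.8
time: 17.9
eef_pos: [0.5158, 0.0893, 0.0593]
tcp_rot: [0.988, -0.155, -0.0, 0.0]
contact_force: [0.2, -0.2, -0.3]
opening: 0.287
finger_force: 19.9
```

View pics/wrist6.png

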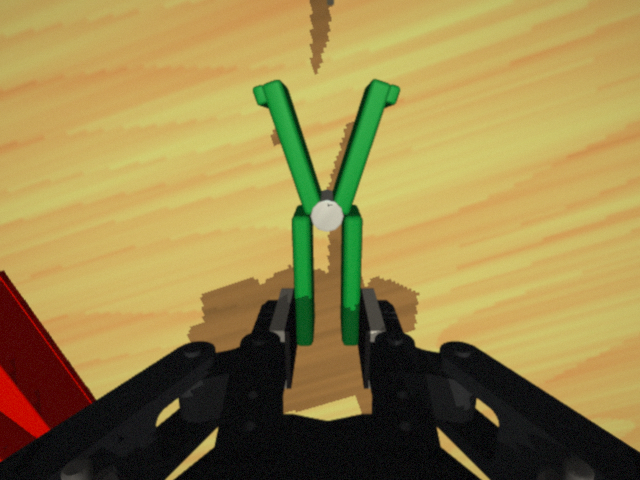

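The green clip is held wide open, pin at (326,214) and tips at (265,90) and (390,90). The card edge is just out of view above (330,0), so I'll creep forward until the camera sees it.

```bash
python3 -m creep '[{"x":0,"y":4,"z":-3,"rx":0,"ry":0,"rz":0,"grip":0},{"x":6,"y":0,"z":0,"rx":0,"ry":0,"rz":0,"grip":0},{"x":8,"y":0,"z":0,"rx":0,"ry":0,"rz":0,"grip":0},{"x":8,"y":0,"z":0,"rx":0,"ry":0,"rz":0,"grip":0},{"x":6,"y":0,"z":0,"rx":0,"ry":0,"rz":0,"grip":0},{"x":2,"y":0,"z":0,"rx":0,"ry":0,"rz":0,"grip":0},{"x":0,"y":0,"z":0,"rx":0,"ry":0,"rz":0,"grip":0},{"x":0,"y":0,"z":0,"rx":0,"ry":0,"rz":0,"grip":0},{"x":0,"y":0,"z":0,"rx":0,"ry":0,"rz":0,"grip":0},{"x":0,"y":0,"z":0,"rx":0,"ry":0,"rz":0,"grip":0}]'
python3 - <<'E'
from h import *
for n in("wrist","scene","side"):
    c=cam(n,n+"7");np.savez(f"pics/{n}7.npz",**c)
E
```

```text
time: 18.88
eef_pos: [0.5428, 0.0767, 0.0621]
tcp_rot: [0.988, -0.154, -0.0, 0.0]
contact_force: [-0.6, 0.8, -0.3]
opening: 0.285
finger_force: 19.9
```

View pics/wrist7.png

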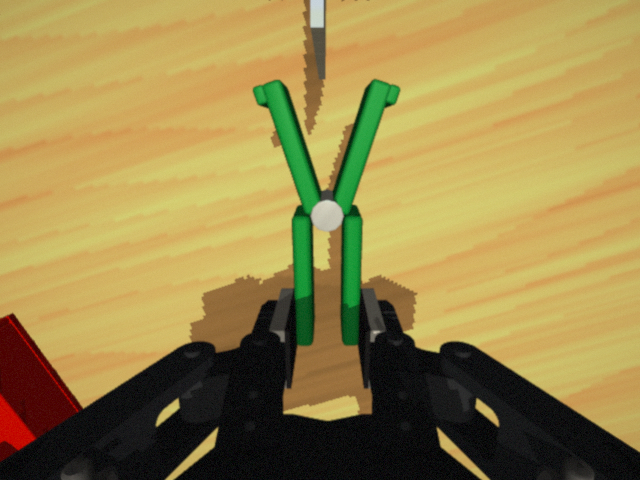

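The card shows at the top: its top corner edge is centred at (318,27), and its free edge runs down to (322,78). The clip's tips are at (268,82) and (388,82), the pin at (326,215).

```bash
cat >> h.py <<'E'
def rel(c,px,z):
    from plant import ctrl
    s=ctrl.get_state();T=Ro.from_quat(s["tcp_rot"]).as_matrix()
    w=plane(c,px,z);print(z,"world",(w*1000).round(1).tolist(),"tool",((w-s["eef_pos"])@T*1000).round(1)[:,:2].tolist())
E
python3 - <<'E'
from h import *
c=dict(np.load("pics/wrist7.npz"))
rel(c,[(318,27)],.11);rel(c,[(322,78)],.02);rel(c,[(326.5,215),(268,82),(388,82)],.077)
g=cv2.cvtColor(c["color"],cv2.COLOR_BGR2GRAY)
for r in(2,8,14,20,25):print(r,g[r,300:340].tolist())
E
```

```text
0.11 world [[634.4, 49.3, 110.0]] tool [[95.5, -1.8]]
0.02 world [[634.7, 49.4, 20.0]] tool [[95.8, -2.0]]
0.077 world [[584.0, 63.5, 77.0], [632.0, 68.0, 77.0], [620.0, 30.9, 77.0]] tool [[43.2, 0.1], [87.5, -18.9], [87.4, 20.1]]
2 [166, 164, 164, 142, 106, 100, 97, 101, 101, 122, 169, 203, 208, 210, 207, 207, 206, 211, 207, 208, 207, 208, 206, 166, 94, 99, 141, 166, 170, 167, 167, 169, 166, 168, 167, 167, 166, 168, 165, 165]
8 [169, 169, 169, 172, 168, 149, 111, 103, 105, 121, 170, 204, 206, 209, 209, 209, 208, 208, 208, 208, 205, 208, 201, 165, 93, 102, 140, 166, 166, 168, 171, 167, 168, 168, 171, 169, 168, 173, 173, 173]
14 [167, 167, 150, 120, 103, 99, 102, 101, 101, 121, 171, 206, 209, 206, 209, 208, 209, 205, 207, 207, 211, 208, 203, 167, 92, 120, 163, 179, 180, 176, 177, 176, 176, 178, 176, 175, 176, 174, 174, 175]
20 [168, 170, 172, 174, 156, 127, 107, 107, 109, 125, 170, 204, 211, 210, 209, 209, 209, 210, 208, 210, 208, 208, 204, 165, 96, 119, 158, 174, 174, 174, 174, 173, 177, 175, 176, 171, 176, 176, 174, 178]
25 [180, 181, 177, 169, 158, 154, 134, 109, 108, 115, 164, 201, 210, 209, 209, 211, 210, 208, 208, 211, 207, 208, 205, 164, 97, 120, 160, 174, 176, 175, 176, 177, 176, 179, 177, 179, 179, 183, 182, 183]
```

```bash
python3 -m creep '[{"x":0,"y":-2.5,"z":0,"rx":0,"ry":0,"rz":0,"grip":0},{"x":3,"y":0,"z":0,"rx":0,"ry":0,"rz":0,"grip":0},{"x":5,"y":0,"z":0,"rx":0,"ry":0,"rz":0,"grip":0},{"x":5,"y":0,"z":0,"rx":0,"ry":0,"rz":0,"grip":0},{"x":5,"y":0,"z":0,"rx":0,"ry":0,"rz":0,"grip":0},{"x":3,"y":0,"z":0,"rx":0,"ry":0,"rz":0,"grip":0},{"x":1,"y":0,"z":0,"rx":0,"ry":0,"rz":0,"grip":0},{"x":0,"y":0,"z":0,"rx":0,"ry":0,"rz":0,"grip":0},{"x":0,"y":0,"z":0,"rx":0,"ry":0,"rz":0,"grip":0},{"x":0,"y":0,"z":0,"rx":0,"ry":0,"rz":0,"grip":0}]'
python3 - <<'E'
from h import *
for n in("wrist","scene","side"):
    c=cam(n,n+"8");np.savez(f"pics/{n}8.npz",**c)
a=cv2.imread("pics/wrist8.png")[0:300,200:500]
b=cv2.resize(cv2.imread("pics/side8.png")[160:280,240:390],(450,360),interpolation=2)
o=np.zeros((600,800,3),np.uint8);o[:300,:300]=a;o[:360,320:770]=b
d=cv2.resize(cv2.imread("pics/scene8.png")[200:300,250:400],None,fx=2,fy=2,interpolation=2);o[380:580,320:620]=d
cv2.imwrite("pics/m8.png",o)
E
```

```text
time: 19.87
eef_pos: [0.5646, 0.0723, 0.0622]
tcp_rot: [0.988, -0.154, -0.0, 0.0]
contact_force: [-0.4, -1.3, 0.5]
opening: 0.289
finger_force: 19.9
```

View pics/m8.png

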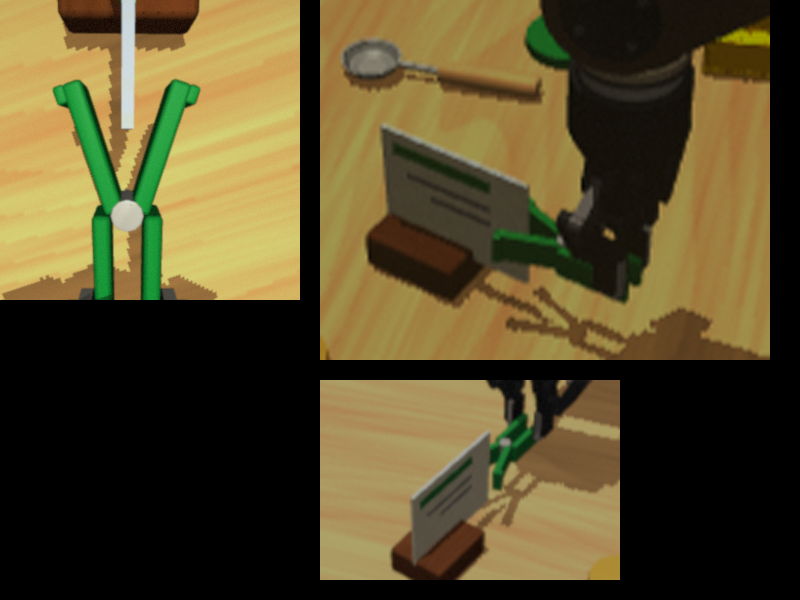

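The wrist view shows the card in the middle of the gape: edge at about (327,128), pin (327,215), tips at row 82. The side view shows the jaw across the card near mid-height. I'll check the numbers for depth and height.

Run:
```python
from h import *
c=dict(np.load("pics/wrist8.npz"))
g=cv2.cvtColor(c["color"],cv2.COLOR_BGR2GRAY)
print(g[100:140:1,327].tolist());print(g[115,310:345].tolist());print(g[40,310:345].tolist())
rel(c,[(327,128),(327,40)],.11);rel(c,[(327,215),(268,82),(388,82)],.077)
s=dict(np.load("pics/side8.npz"))
P=lambda X:cv2.projectPoints(np.float64(X),cv2.Rodrigues(s["R"])[0],s["t"],s["K"],s["D"])[0][:,0].round(1).tolist()
print("tip z53,77",P([(.6537,.0636,.053),(.6537,.0636,.077)]),"edge 20,65,110",P([(.6345,.0493,.02),(.6345,.0493,.065),(.6345,.0493,.11)]))
```

```text
[218, 216, 218, 218, 216, 218, 219, 218, 218, 220, 218, 219, 217, 218, 217, 217, 216, 217, 216, 216, 216, 215, 217, 215, 218, 217, 216, 213, 173, 111, 108, 116, 149, 178, 179, 177, 165, 148, 146, 136]
[100, 101, 99, 98, 97, 98, 99, 99, 101, 99, 110, 168, 213, 218, 219, 217, 217, 217, 216, 218, 217, 218, 215, 205, 185, 176, 174, 175, 176, 173, 171, 175, 172, 170, 173]
[108, 107, 109, 108, 108, 104, 107, 106, 105, 106, 114, 154, 194, 213, 214, 213, 214, 213, 212, 212, 216, 214, 212, 212, 179, 123, 97, 100, 97, 100, 98, 101, 100, 104, 102]
0.11 world [[634.2, 49.8, 110.0], [653.1, 43.7, 110.0]] tool [[73.1, 0.3], [92.9, 0.3]]
0.077 world [[605.8, 58.9, 77.0], [653.8, 63.6, 77.0], [641.9, 26.4, 77.0]] tool [[43.3, 0.3], [87.6, -18.9], [87.5, 20.1]]
tip z53,77 [[297.9, 244.3], [297.7, 235.7]] edge 20,65,110 [[308.7, 252.7], [308.7, 237.0], [308.6, 220.4]]
```

```bash
python3 - <<'E'
from h import *
s=dict(np.load("pics/side8.npz"));im=s["color"]
h=cv2.cvtColor(im,cv2.COLOR_BGR2HSV)
for x in range(296,306):
    print(x,"HSV rows",[(y,*h[y,x].tolist()) for y in range(234,251)] if x in(300,) else [y for y in range(228,256) if 50<h[y,x,0]<85 and h[y,x,1]>110])
g=cv2.cvtColor(im,cv2.COLOR_BGR2GRAY)
print(g[215:260,306].tolist(),g[215:260,307].tolist(),g[230,300:315].tolist())
P=lambda X:cv2.projectPoints(np.float64(X),cv2.Rodrigues(s["R"])[0],s["t"],s["K"],s["D"])[0][:,0].round(1).tolist()
u=np.array([.952,-.306]);v=np.array([-.306,-.952]);
for a in(72,80,87):
    q=np.array([.5646,.0723])+a/1000*u+(-.0189+(87-a)*.00036)*v
    print(a,P([(*q,.053),(*q,.077)]))
E
python3 -c "
import cv2
cv2.imwrite('pics/z.png',cv2.resize(cv2.imread('pics/side8.png')[210:265,285:345],(720,600)[::1],interpolation=0))"
```

```text
296 HSV rows []
297 HSV rows []
298 HSV rows [237, 238, 239]
299 HSV rows [236, 237, 238, 239]
300 HSV rows [(234, 22, 83, 68), (235, 21, 84, 70), (236, 50, 127, 84), (237, 61, 180, 106), (238, 60, 170, 84), (239, 52, 158, 42), (240, 44, 159, 32), (241, 44, 170, 33), (242, 46, 147, 33), (243, 46, 158, 34), (244, 46, 167, 32), (245, 46, 147, 33), (246, 41, 124, 39), (247, 28, 83, 55), (248, 22, 85, 69), (249, 22, 81, 69), (250, 20, 123, 102)]
301 HSV rows [237, 238, 239]
302 HSV rows [237, 238, 239]
303 HSV rows [237, 238, 239]
304 HSV rows [237, 238, 239]
305 HSV rows [237, 238, 239]
[127, 127, 126, 125, 128, 136, 112, 63, 60, 60, 60, 62, 62, 62, 62, 61, 60, 62, 62, 64, 63, 63, 68, 73, 62, 35, 29, 29, 29, 29, 28, 29, 39, 55, 63, 63, 63, 64, 89, 117, 119, 120, 120, 123, 104] [127, 125, 127, 126, 126, 139, 130, 76, 60, 60, 61, 61, 61, 61, 60, 60, 59, 60, 61, 63, 62, 61, 66, 70, 64, 38, 29, 28, 29, 29, 30, 28, 37, 55, 64, 63, 62, 63, 75, 104, 120, 122, 124, 123, 124] [62, 63, 62, 63, 61, 62, 61, 60, 61, 53, 60, 71, 72, 89, 114]
72 [[305.7, 245.5], [305.6, 236.9]]
80 [[301.6, 244.9], [301.5, 236.3]]
87 [[298.1, 244.3], [297.9, 235.7]]
```

View pics/z.png

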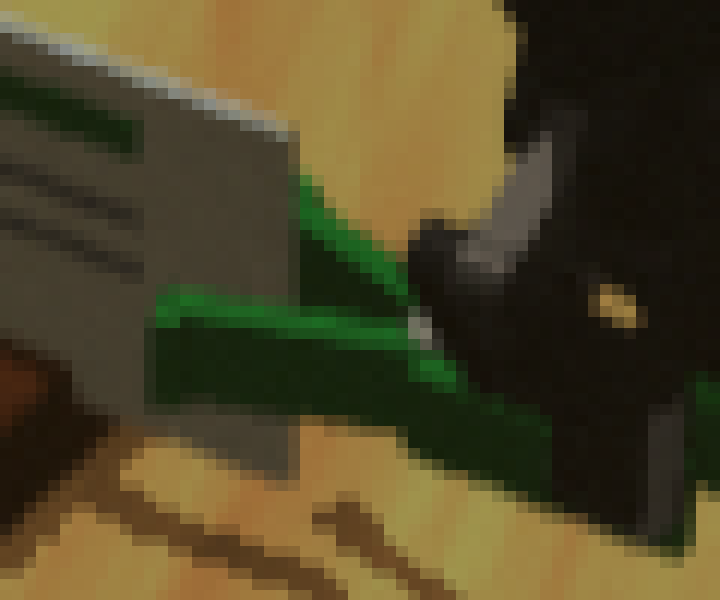

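I've had enough pictures now. The zoom shows the near jaw's top outer edge running (180,325) to (405,345), flatter than a level clip would give, so it may be nose-down. I'll check that numerically in both outside views.

Run:
```python
from h import *
u=np.array([.952,-.306]);v=np.array([-.306,-.952]);t0=np.array([.5646,.0723])
W=lambda a,b,z:(*(t0+(a*u+b*v)/1000),z/1000)
for n in("side","scene"):
    s=dict(np.load(f"pics/{n}8.npz"))
    P=lambda X:cv2.projectPoints(np.float64(X),cv2.Rodrigues(s["R"])[0],s["t"],s["K"],s["D"])[0][:,0].round(1).tolist()
    print(n,"left tip outer 77,53",P([W(87.5,-18.9,77),W(87.5,-18.9,53)]),"inner",P([W(87.5,-14.5,77),W(87.5,-14.5,53)]),"mid a=65 outer",P([W(65,-12.5,77),W(65,-12.5,53)]),"pin",P([W(43.3,.3,77)]),"edge",P([(.6343,.0495,z) for z in(.11,.065,.02)]))
    h=cv2.cvtColor(s["color"],cv2.COLOR_BGR2HSV);g=h[...,2]
    if n=="scene":
        m=(h[...,0]>45)&(h[...,0]<85)&(h[...,1]>110)
        for y in range(212,262,1):
            xs=np.flatnonzero(m[y,325:370])+325
            if len(xs): print(y,xs.min(),xs.max(),len(xs),end=" | ")
        print();print("card edge cols: ",[ (y,g[y,326:344].tolist()) for y in(222,224,226,228,240,255,262,266)])
    else:
        for x in range(297,322,2):
            col=h[:,x].astype(int);r=range(226,256)
            top=[y for y in r if 50<=col[y,0]<85 and col[y,1]>110 and col[y,2]>60]
            dk=[y for y in r if col[y,1]>110 and col[y,2]<46 and 35<col[y,0]<85]
            print(x,"bright",top[:1],top[-1:],"dark",dk[:1],dk[-1:])
        print("pin HSV",[[tuple(h[y,x].tolist()) for x in range(318,324)] for y in range(236,243)])
```

```text
side left tip outer 77,53 [[297.7, 235.6], [297.9, 244.3]] inner [[298.9, 234.4], [299.1, 243.0]] mid a=65 outer [[308.8, 237.8], [308.8, 246.5]] pin [[321.3, 238.1]] edge [[308.7, 220.5], [308.8, 237.1], [308.8, 252.7]]
297 bright [] [] dark [] []
299 bright [236] [239] dark [240] [246]
301 bright [236] [238] dark [240] [246]
303 bright [237] [239] dark [240] [246]
305 bright [237] [239] dark [240] [246]
307 bright [238] [239] dark [241] [247]
309 bright [238] [240] dark [241] [247]
311 bright [228] [240] dark [232] [247]
313 bright [231] [241] dark [234] [247]
315 bright [232] [241] dark [235] [248]
317 bright [234] [241] dark [237] [248]
319 bright [241] [244] dark [236] [250]
321 bright [242] [244] dark [246] [251]
pin HSV [[(61, 175, 86), (46, 151, 32), (18, 158, 21), (21, 144, 23), (16, 90, 31), (24, 85, 30)], [(56, 171, 58), (54, 159, 48), (18, 144, 23), (23, 139, 22), (19, 117, 24), (18, 94, 27)], [(44, 135, 36), (46, 74, 72), (22, 65, 43), (19, 127, 22), (19, 127, 22), (19, 112, 25)], [(54, 132, 60), (30, 37, 109), (24, 42, 92), (22, 134, 21), (19, 170, 21), (20, 133, 23)], 
[... 1200 characters left out ...]
, 173, 172, 172, 173, 172, 168, 140]), (224, [172, 173, 173, 172, 173, 173, 172, 172, 172, 172, 172, 173, 173, 172, 172, 166, 142, 125]), (226, [172, 172, 173, 172, 173, 172, 169, 157, 141, 163, 172, 172, 171, 164, 137, 124, 118, 107]), (228, [172, 173, 173, 172, 167, 150, 118, 95, 107, 154, 170, 163, 124, 121, 119, 109, 90, 64]), (240, [72, 87, 87, 87, 87, 87, 87, 85, 68, 47, 46, 52, 72, 109, 118, 114, 81, 49]), (255, [87, 88, 88, 88, 88, 88, 90, 102, 141, 167, 156, 146, 139, 133, 129, 161, 147, 125]), (262, [87, 89, 88, 88, 91, 101, 116, 128, 136, 156, 169, 170, 171, 169, 154, 149, 142, 163]), (266, [99, 127, 156, 169, 173, 173, 169, 151, 144, 123, 116, 118, 129, 150, 157, 167, 147, 124])]
```

Run:
```python
from h import *
from plant import ctrl
for n in("scene","side"):
    s=dict(np.load(f"pics/{n}8.npz"));h=cv2.cvtColor(s["color"],cv2.COLOR_BGR2HSV)
    for q in((.499,-.328,.029),(.4915,.334,.029)):
        x,y=cv2.projectPoints(np.float64([q]),cv2.Rodrigues(s["R"])[0],s["t"],s["K"],s["D"])[0][0,0].round().astype(int)
        w=h[y-8:y+9,x-8:x+9];i=np.unravel_index(w[...,1].argmin(),w.shape[:2]);p=(x-8+i[1],y-8+i[0])
        print(n,q,"lowest-sat px",p,w[i],plane(s,[p],.029)[0].round(3))
st=ctrl.get_state();print(st["eef_pos"],abs(st["dq"]).max(),st["opening"],st["finger_force"],st["time"])
```

```text
scene (0.499, -0.328, 0.029) lowest-sat px (np.int64(201), np.int64(187)) [ 21  30 145] [ 0.49  -0.328  0.029]
scene (0.4915, 0.334, 0.029) lowest-sat px (np.int64(483), np.int64(240)) [ 18  29 148] [0.483 0.337 0.029]
side (0.499, -0.328, 0.029) lowest-sat px (np.int64(399), np.int64(161)) [ 23  36 126] [ 0.492 -0.324  0.029]
side (0.4915, 0.334, 0.029) lowest-sat px (np.int64(352), np.int64(385)) [ 22  35 108] [0.484 0.343 0.029]
[0.56468009 0.07232339 0.06233386] 0.0016563226285755842 0.28563150209355564 19.859905242919922 20.0167
```

Both grey pins show up inside their own trays in both views. The green clip is held open and still around the card edge, so I'm handing in.

```bash
python3 -c "from plant import sign_off; print(sign_off())"
```

```text
the job is handed in; nothing more can be done
None
```

The red and yellow clips are released in their trays, and the green clip is held open and still around the card edge: about 14 mm inside the tips, centred to within about 1 mm, with its height (about 65 mm) and level less certain (to about 4 mm, from the outside cameras); I viewed 12 pictures, 2 over your limit of 10.

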